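Seat the standard resistor against the fence and end stop

ROBOT

A 6-joint arm with a two-finger parallel gripper is mounted at the origin on a cart in front of the work surface, level with it; the furniture and walls round the work are solid. World frame = base frame: x ahead of the robot, y to its left, z up, the work surface at z = 0. Lengths are in mm, angles in rad, forces in N, time in s.
With the tool pointing down it reaches from about 375 to 900 mm from the base axis. Payload 3.1 kg.
Tool frame: the origin (TCP) lies between the finger pads; the fingertips stand 22 mm ahead of it and the grasp point (between the pads) lies 3 mm ahead of it; z points along the fingers, x is the direction in which the jaws open and shut, and the axes are right-handed (so a half turn about z gives the same grasp; the last joint's range is limited). The gripper opens to 85 mm and grips with 20 to 120 N. Pads are 22 mm wide; open, the fingers measure 114 mm over their backs; the gripper's body (76 mm by 85 mm) begins 54 mm behind the grasp point. The pads swing forward as they close: fully open they stand 13 mm farther back than shut.
Start: joints at [-1.29, 0.527, 1.433, -0, 1.181, -0.178], TCP at [276.813, -560.331, 253.31] pointing down, gripper open.
Joint ranges: [-3.08, 3.08], [-0.75, 2.2], [0.22, 2.44], [-1.43, 4.57], [0, 2.65], [-2.85, 2.85]. Speed limits (rad/s): [2.79, 2.79, 3.14, 3.14, 3.14, 3.14].

INTERFACE

Orientations are given as a unit quaternion [x, y, z, w].
In Python, from cell import * gives the robot as it stands. The module is installed in compiled form; this text tells all that it offers.
- The arm moves only by the tool send_rows, never from a script. Its argument "increments" is a list of rows, each an object with "translation": the shift along the tool's x, y, z in cm, a list of three; "spin": the turn about the tool's z in degrees; "hand": the opening, from 0 (shut) to 1 (fully open). A call has 1 to 10 rows; each row is the pose to reach, as a shift and turn from the pose commanded when the call began, along the tool's axes at that moment; what a row does not reach only later rows make up. A row lasts 1/12 s, in which the tool goes at most 41.7 mm and 7.16 degrees, less where a joint would pass 70% of its speed; a pose out of reach is approached as far as the arm can. A call with a gripper value outside its range is refused whole. The fingers move at their own pace and stop on an object; "force" is the grip in N (left out, the last holds). Time passes only in rows, so rows that repeat a pose let the fingers close. It gives the time, the measured TCP pose, the force and the opening at its end, in the units of the state.
- get_obs(): the state, without advancing time (a new reading comes with each control period).
- capture(name): name is "scene" or "top" or "wrist"; returns a dict with "img" (384x512x3 uint8, red, green, blue), "fx", "fy", "cx", "cy" (pixels), "R" (3x3) and "t" (3): a world point X has camera coordinates R X + t. Camera axes: x right, y down, z forward; pixel columns grow to the right and rows downward; lengths in mm; the calibration is good to about 2 mm. The wrist camera is an equidistant fisheye: a pixel r from the principal point sees the ray r / f radians off the axis. A picture is of the moment at which its call begins. There is no depth.
- finish_job(): hands the job in, once; it reports no verdict.
The state is a dict: "time_s": time; "qpos": joint angles; "dq": joint speeds; "joint_efforts": joint torques, N m; "ee_pos": TCP position; "ee_rot": TCP orientation; "contact_force": force on the tool from outside, world axes, zero at the start; "moment": the same for the moment, N m; "grip_width": finger opening in mm.
Only numpy, scipy, OpenCV 4.12 (cv2) and the standard library are available. Lean on these libraries where they do the work, as an engineer would, in place of code of your own. Each camera call takes 0.05 s, during which the arm holds its last target. There are 200 camera calls.

TASK

On the aluminium locating plate, push the black standard resistor block with the fingertips until one of its long sides lies flat against the blue fence and one of its ends is up against the orange end stop, square to both. Push it gently along the plate and never grip or lift it; leave the brass weight, the steel spacer block and the amber bottle where they stand, and finish with the hand clear of everything.

Things in the scene. Friction and masses are not known exactly. Their poses are not given: they have to be found in the camera images.
- locating_plate: Fixed aluminium plate on the worktop, 220 (x) x 400 (y) x 10 mm, small dark holes; origin at the centre of its underside, top at z +10 mm. Its +x points away from the robot, yaw within 0.3 rad. It carries the blue fence: a bar along the plate's y, its working face at plate x = +75 mm looking to -x, 16 mm thick, 380 mm long, 22 mm high above the plate's top.
- end_stop: Fixed orange stop on the plate, axes parallel to the plate's: bar 70 (x) x 24 (y) x 22 mm, its far end at the fence, black knob on top (40 mm high in all). Origin at the centre of its underside. It stands near the left (+y) or the right (-y) end of the fence, plate |y| 140 to 165 mm. Its side towards the middle of the plate, 12 mm from its origin, is the working face.
- std_resistor: Loose black block, 46 (x) x 66 (y) mm, sides 30 mm high, with a black and a red post on top (to 48 mm). 0.15 to 0.29 kg. Origin at the centre of its underside, z up. Starts near the middle of the plate, its long sides within 0.45 rad of the fence's direction. Seated, its origin is 23 mm from the fence's face and 33 mm from the stop's face.
- weight_0: Loose brass-coloured knobbed weight, 27 mm across, 42 mm high; origin at the centre of its underside. Stands on the plate 36 mm from the fence's face, near the end of the fence opposite the orange stop. To be left alone.
- spacer_0: Loose plain steel spacer block, 20 (x) x 50 (y) x 16 (z) mm, origin at the centre of its underside. Lies on the front right (-x, -y) part of the plate. To be left alone.
- amber_bottle: Loose amber reagent bottle with black cap, 51 mm across, 101 mm high, origin at the centre of its underside. Stands on the worktop left (+y) of the plate. To be left alone.
There are look-alikes about, which are no part of the job. What is shaped like the std_resistor but pink or purple is not meant.

How it is judged (in metres and radians):
At the end, for the whole second after the job is handed in: The resistor stands flat on the plate, at rest, on the inner side of the orange stop, its long side within 4 mm of the fence and its end within 4 mm of the stop's working face, square to the fence within 0.06 rad; the weight, spacer and bottle stand upright within 10 mm of where they began (x of std_resistor in the frame of locating_plate between 0.048 and 0.056 m and (y of std_resistor in the frame of end_stop between 0.041 and 0.049 m or y of std_resistor in the frame of end_stop between -0.049 and -0.041 m) and y of std_resistor in the frame of locating_plate between -0.13 and 0.13 m and angle between the x axis of std_resistor and the x axis of locating_plate, either way round below 0.06 rad and z of std_resistor in the frame of locating_plate between 0.007 and 0.013 m and angle between std_resistor's own z axis and vertical below 0.05 rad and linear speed of std_resistor below 0.01 m/s and angular speed of std_resistor below 0.05 rad/s and distance of each of weight_0, spacer_0, amber_bottle from where it was at the start of the episode below 0.01 m and angle between each of weight_0, spacer_0, amber_bottle's own z axis and vertical below 0.1 rad); the robot touches nothing.
It fails at once if the resistor is lifted off the plate (more than 6 mm) (z of std_resistor in the frame of locating_plate above 0.016 m).
It fails at once if the resistor is tipped (more than 0.2 rad) (angle between std_resistor's own z axis and vertical above 0.2 rad).
It fails at once if the resistor is gripped or rammed (the fingers press on it with more than 35 N) (contact force between the fingers and std_resistor above 35 N).
It fails at once if the weight, the spacer or the bottle is shifted (more than 10 mm) or tipped (distance of any of weight_0, spacer_0, amber_bottle from where it was at the start of the episode above 0.01 m or angle between any of weight_0, spacer_0, amber_bottle's own z axis and vertical above 0.2 rad).
It also fails if it takes over 45 s, if anything falls off the work surface, if the arm or the gripper's body presses on something with over 40 N, if the wrist force passes 120 N, or if a joint passes its speed limit or range.

## Working session

There is one attempt and no reset: what is moved stays moved. The work goes in short steps, Python scripts to look and compute and a tool call to move; the robot and the scene stay as the last step left them, time stands still between calls to the robot, and variables do not carry over. Pictures are saved under pics/ and viewed, about 8 in all and at most 12, crops included, and the job is handed in when it is done.

Besides the shell and the picture viewer there is one more tool, called after "Call:" as name(argument=value, ...), one argument or row to a line, values as JSON. send_rows: Moves the arm, as the interface text tells. Its arguments: {"type":"object","properties":{"increments":{"type":"array"},"force":{"type":"number"}},"required":["increments"]}

```bash
mkdir -p pics; cat > h.py <<'E'
from cell import *
import numpy as np, cv2
def ray(c,u,v,z):
    d=c["R"].T@np.array([(u-c["cx"])/c["fx"],(v-c["cy"])/c["fy"],1.]); o=-c["R"].T@c["t"]
    return o+d*(z-o[2])/d[2]
def proj(c,X):
    p=c["R"]@np.array(X,float)+c["t"]; return c["fx"]*p[0]/p[2]+c["cx"],c["fy"]*p[1]/p[2]+c["cy"]
E
python3 - <<'E'
from h import *
for n in("top","scene"):
    c=capture(n); np.save(n+".npy",c,allow_pickle=True)
    cv2.imwrite(f"pics/{n}0.png",cv2.resize(c["img"][:,:,::-1],(768,576),interpolation=cv2.INTER_CUBIC))
    print(n,c["fx"],c["cx"],c["cy"],(-c["R"].T@c["t"]).round())
o=get_obs();print(o)
E
```

```text
top 378.3689494774622 255.4589448037552 184.96194016888225 [ 432.  112. 1123.]
scene 378.8782926742086 258.50834498635436 193.55022464638878 [112. 479. 686.]
{'time_s': 0.1, 'qpos': array([-1.29049063e+00,  5.28415737e-01,  1.43379038e+00, -2.11412951e-05,
        1.18142384e+00, -1.78494098e-01]), 'dq': array([-8.82418142e-05,  2.04371471e-05, -1.91873272e-03,  1.17550032e-03,
       -2.02082660e-03,  1.81195127e-03]), 'joint_efforts': array([-8.25899479e-04, -4.43305421e+01, -1.78586143e+01, -3.01074770e-04,
        3.86219457e-03, -3.63733321e-06]), 'ee_pos': array([ 276.64657864, -559.75061643,  252.40015208]), 'ee_rot': array([ 8.49375670e-01, -5.27787773e-01, -7.62566759e-04, -6.75457376e-04]), 'contact_force': array([ 0.23352336, -0.61356121,  0.52136616]), 'moment': array([-0.06456414, -0.01847713, -0.00138032]), 'grip_width': 85.5792653288952}
```

View pics/top0.png

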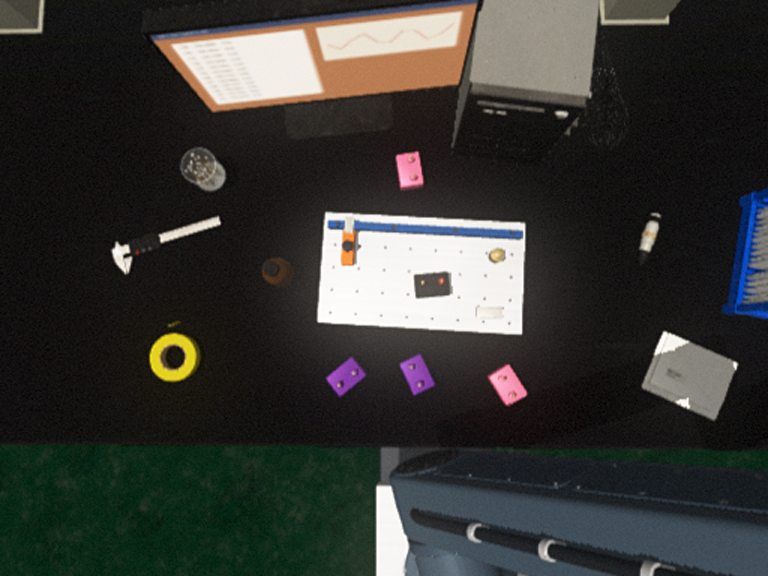

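View pics/scene0.png

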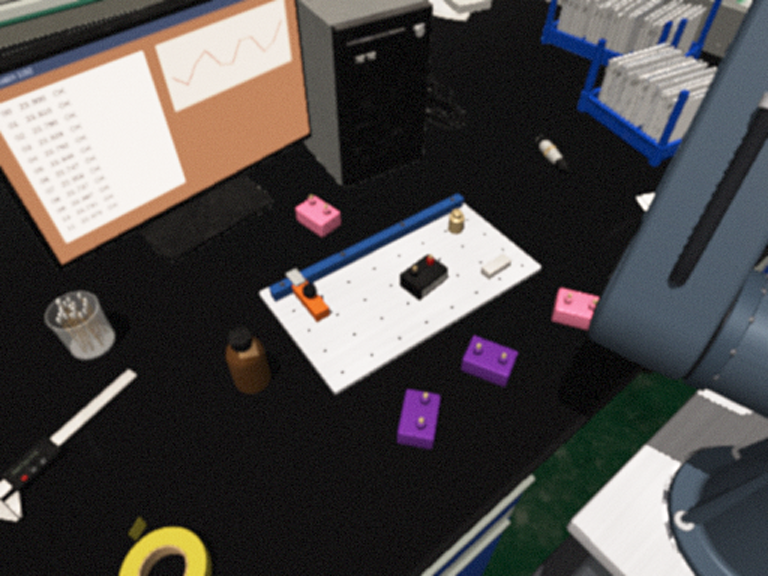

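```bash
cat > meas.py <<'E'
from h import *
def meas(c,show=None):
    im=c["img"]; hsv=cv2.cvtColor(im,cv2.COLOR_RGB2HSV); H,S,V=[hsv[:,:,i].astype(int) for i in range(3)]
    roi=np.zeros(H.shape,bool); roi[138:225,208:354]=1
    big=lambda m:max(cv2.findContours((m&roi).astype(np.uint8),cv2.RETR_EXTERNAL,cv2.CHAIN_APPROX_NONE)[0],key=cv2.contourArea)
    def rect(m,z):
        k=big(m)[:,0,:].astype(float); P=np.array([ray(c,u,v,z)[:2] for u,v in k],np.float32)
        r=cv2.minAreaRect(P); b=cv2.boxPoints(r); e=b[1]-b[0],b[2]-b[1]; i=int(np.linalg.norm(e[1])>np.linalg.norm(e[0]))
        a=np.arctan2(e[i][1],e[i][0])-np.pi/2; a=(a+np.pi/2)%np.pi-np.pi/2
        return np.array(r[0]),np.array(r[1]),a
    white=(V>120)&(S<70)
    out={"plate":rect(cv2.morphologyEx(((white|((H>95)&(H<130)&(S>120)&(V>60)))).astype(np.uint8),cv2.MORPH_CLOSE,np.ones((3,3)))>0,10),
     "fence":rect((H>95)&(H<130)&(S>120)&(V>60),32),
     "stop":rect((H>3)&(H<20)&(S>170)&(V>120),32)}
    roi[:]=0; roi[160:212,240:335]=1
    if show is not None: roi[:]=0; roi[show[0]:show[1],show[2]:show[3]]=1
    out["res"]=rect((V<80),25)
    return out
E
python3 - <<'E'
from meas import *
c=np.load("top.npy",allow_pickle=True).item()
for k,v in meas(c).items(): print(k,v[0].round(1),v[1].round(1),round(float(v[2]),4))
im=c["img"][130:230,200:360,::-1]; cv2.imwrite("pics/crop.png",cv2.resize(im,None,fx=5,fy=5,interpolation=cv2.INTER_CUBIC))
for n,u,v,z in(("weight",498/1.5,254/1.5,42),("spacer",490/1.5,312/1.5,26),("bottlecap",272/1.5,268/1.5,101)):print(n,ray(c,u,v,z).round(1))
E
```

```text
plate [559.7  70.5] [400.8 222. ] -0.0577
fence [ 6.376e+02 -1.000e-01] [244.   13.3] -0.0619
stop [587.1 213.9] [20.5 23.6] 1.5702
res [551.9  25.2] [6.2 4.1] -0.7936
weight [590.2 -76.1  42. ]
spacer [480.  -61.6  26. ]
bottlecap [556.2 344.7 101. ]
```

View pics/crop.png

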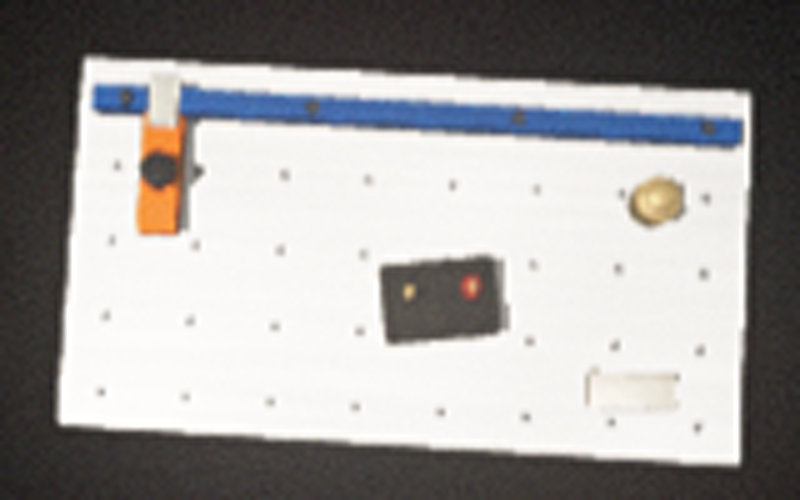

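```bash
python3 - <<'E'
from h import *
c=np.load("top.npy",allow_pickle=True).item(); im=c["img"]
V=im.max(2); print(V[178:203:2,270:306:2])
hsv=cv2.cvtColor(im,cv2.COLOR_RGB2HSV)
print("stop rows: R-B sat"); print(hsv[150:180:4,224:242,1]); print(hsv[150:180:4,224:242,2])
yaw=-0.0577; ex=np.array([np.cos(yaw),np.sin(yaw)]); ey=np.array([-ex[1],ex[0]]); p0=np.array([559.7,70.5])
pl=lambda u,v,z:(lambda d:np.array([d@ex,d@ey]).round(1))(ray(c,u,v,z)[:2]-p0)
m=((V<75)); sub=np.zeros_like(m); sub[178:203,272:305]=m[178:203,272:305]
sub=cv2.morphologyEx(sub.astype(np.uint8),cv2.MORPH_CLOSE,np.ones((5,5)))
k=max(cv2.findContours(sub,0,1)[0],key=cv2.contourArea); r=cv2.minAreaRect(k); b=cv2.boxPoints(r); print(b)
for z in(25,40):
  q=np.array([pl(u,v,z) for u,v in b]); print(z,q.tolist(),q.mean(0),[np.linalg.norm(q[i]-q[i-1]).round(1) for i in(1,2)])
# orange
o=((hsv[:,:,0]>3)&(hsv[:,:,0]<22)&(hsv[:,:,1]>130)); 
for row in range(156,177,3):
  cs=np.where(o[row,220:245])[0]+220
  if len(cs): print(row,cs.min(),cs.max(),pl(cs.min()-.5,row,32),pl(cs.max()+.5,row,32))
f=((hsv[:,:,0]>100)&(hsv[:,:,0]<125)&(hsv[:,:,1]>120))
for col in(250,270,290,310,330,340):
  rs=np.where(f[140:170,col])[0]+140; print(col,rs.min(),rs.max(),pl(col,rs.min()-.5,32),pl(col,rs.max()+.5,32))
print("W",pl(331.5,169.5,42),"S",pl(326.5,208,26))
E
```

```text
[[248 248 248 249 248 248 248 249 248 248 248 248 249 249 249 248 247 247]
 [249 203 248 249 249 250 249 251 251 251 252 252 243 232 242 249 247 248]
 [248 244 251 235 226 219 181 143 136 114 101  99  86  79  98 176 248 248]
 [249 249 250 107  87  86  84  85  86  87  80  84  92  76  88 173 249 248]
 [249 249 252 113  89  90  93  86  90  86  87 146 210 101  87 174 249 247]
 [249 249 251 127  89 116 178  76  88  84  85 132 208  93  80 175 249 247]
 [250 250 252 146  86  91  84  91  89  85  88  89  89  85  85 157 249 247]
 [249 249 251 179  86  92  94  89  88  87  84  85  88  84  89 145 252 248]
 [250 248 249 205  89  91  91  89  90  93  84  85  89  82  84 143 252 248]
 [250 195 252 234  87  93  92  86  84  80  83  94  84  89 104 228 248 249]
 [251 250 250 252 123 153 161 191 229 228 237 240 239 247 250 249 249 247]
 [250 250 250 250 252 252 250 250 250 249 249 248 248 248 247 248 248 248]
 [249 250 249 250 250 249 249 250 250 249 249 249 248 248 248 247 248 247]]
stop rows: R-B sat
[[ 87  52 148 156 166  92  18  19  15  17  23   9 137 161 158 156 156 151]
 [  5   4   5   2  64 112  34 
[... 1231 characters left out ...]
.float64(0.0), np.float64(0.0)]
40 [[-6.0, -46.7], [-6.0, -46.7], [-6.0, -46.7], [-6.0, -46.7]] [ -6.  -46.7] [np.float64(0.0), np.float64(0.0)]
156 229 236 [ 62.8 156.4] [ 64.1 133. ]
159 229 236 [ 53.9 155.8] [ 55.2 132.4]
162 235 235 [ 46.1 137.6] [ 46.2 134.7]
165 235 235 [ 37.2 137.1] [ 37.4 134.1]
168 228 235 [ 27.2 156.9] [ 28.5 133.5]
171 228 235 [ 18.4 156.3] [ 19.7 133. ]
174 228 234 [  9.6 155.7] [ 10.8 135.3]
250 149 152 [88.5 94.9] [76.7 94.1]
270 150 153 [88.8 36.2] [77.  35.5]
290 151 155 [ 89.1 -22.2] [ 74.3 -23. ]
310 152 156 [ 89.3 -80.4] [ 74.6 -81.1]
330 153 157 [  89.6 -138.5] [  74.8 -139. ]
340 154 158 [  88.2 -167.4] [  73.5 -168. ]
W [  38.3 -143.1] S [ -71.9 -136. ]
```

```bash
cat > res.py <<'E'
from h import *
yaw=-0.0577; ex=np.array([np.cos(yaw),np.sin(yaw)]); ey=np.array([-ex[1],ex[0]]); p0=np.array([559.7,70.5])
def w2p(X): d=np.array(X)[:2]-p0; return np.array([d@ex,d@ey])
def p2w(x,y): return p0+x*ex+y*ey
def res(c,guess,th=150,half=52):
    """plate-frame rect of the dark blob near plate point guess"""
    k=4; V=cv2.resize(c["img"].max(2),None,fx=k,fy=k,interpolation=cv2.INTER_LINEAR)
    m=np.zeros_like(V); W=p2w(*guess)
    g=[proj(c,[*p2w(guess[0]+a*half,guess[1]+b*half),25]) for a,b in((-1,-1),(-1,1),(1,1),(1,-1))]
    cv2.fillPoly(m,[np.int32(np.array(g)*k)],1)
    sub=((V<th)&(m>0)).astype(np.uint8); sub=cv2.morphologyEx(sub,cv2.MORPH_OPEN,np.ones((17,17)))
    sub=cv2.morphologyEx(sub,cv2.MORPH_CLOSE,np.ones((25,25)))
    ks=max(cv2.findContours(sub,cv2.RETR_EXTERNAL,cv2.CHAIN_APPROX_NONE)[0],key=cv2.contourArea)[:,0]
    P=np.array([w2p(ray(c,(u+.5)/k-.5,(v+.5)/k-.5,34)) for u,v in ks],np.float32)
    r=cv2.minAreaRect(P); b=cv2.boxPoints(r); e=(b[1]-b[0],b[2]-b[1]); i=int(np.linalg.norm(e[1])>np.linalg.norm(e[0]))
    a=(np.arctan2(e[i][1],e[i][0])-np.pi/2+np.pi/2)%np.pi-np.pi/2
    return np.round(r[0],1),np.round(r[1],1),round(float(a),3),b.round(1).tolist()
E
python3 - <<'E'
from res import *
c=np.load("top.npy",allow_pickle=True).item()
for th in(130,160): print(res(c,(-12,-17),th))
o=get_obs()
from scipy.spatial.transform import Rotation as R
print(R.from_quat(o["ee_rot"]).as_matrix().round(3))
print("res world",p2w(-20,-20), "far side reach",np.hypot(*p2w(52,100)))
E
```

```text
(array([-26. , -21.6]), array([43.7, 66.6]), 0.141, [[-52.29999923706055, 8.199999809265137], [-43.0, -57.599998474121094], [0.30000001192092896, -51.5], [-9.100000381469727, 14.399999618530273]])
(array([-25.6, -22. ]), array([45.8, 69.5]), 0.136, [[-53.0, 9.300000190734863], [-43.599998474121094, -59.599998474121094], [1.7999999523162842, -53.400001525878906], [-7.599999904632568, 15.5]])
[[ 0.443 -0.897 -0.001]
 [-0.897 -0.443  0.002]
 [-0.002 -0.    -1.   ]]
res world [538.57992389  51.68664344] far side reach 639.6556400646265
```

```bash
cat > go.py <<'E'
from res import *
import sys
from scipy.spatial.transform import Rotation as R
def go(px,py,z,ang=-90):
    """print tool-axis shift (cm) and spin to reach plate point, tool x at plate angle ang (deg)"""
    o=get_obs(); M=R.from_quat(o["ee_rot"]).as_matrix(); t=np.r_[p2w(px,py),z]
    d=M.T@(t-o["ee_pos"])/10; a=np.degrees(np.arctan2(M[1,0],M[0,0])); s=-((ang+np.degrees(yaw)-a+180)%360-180)
    print("at plate",w2p(o["ee_pos"]).round(1),"z",o["ee_pos"][2].round(1),"w",o["grip_width"].round(1),"t",o["time_s"],"| shift",d.round(2),"spin",round(s,2),"F",o["contact_force"].round(1))
if __name__=="__main__": go(*map(float,sys.argv[1:]))
E
python3 go.py -82 -24 150
```

```text
Traceback (most recent call last):
  File "go.py", line 9, in <module>
    if __name__=="__main__": go(*map(float,sys.argv[1:]))
                             ~~^^^^^^^^^^^^^^^^^^^^^^^^^^
  File "go.py", line 8, in go
    print("at plate",w2p(o["ee_pos"]).round(1),"z",o["ee_pos"][2].round(1),"w",o["grip_width"].round(1),"t",o["time_s"],"| shift",d.round(2),"spin",round(s,2),"F",o["contact_force"].round(1))
                                                                               ^^^^^^^^^^^^^^^^^^^^^
AttributeError: 'float' object has no attribute 'round'
```

```bash
sed -i 's/o\["grip_width"\].round(1)/round(o["grip_width"],1)/' go.py; python3 go.py -82 -24 150
```

```text
at plate [-246.2 -645.5] z 252.4 w 85.6 t 0.1 | shift [-45.91 -44.97  10.35] spin 29.59 F [ 0.2 -0.6  0.5]
```

Call:
send_rows(
  increments=[
    {"translation": [-4.6, -4.5, 0], "spin": 6, "hand": 0.35},
    {"translation": [-45.9, -45, 5], "spin": 29.6, "hand": 0.35},
    {"translation": [-45.9, -45, 5], "spin": 29.6, "hand": 0.35},
    {"translation": [-45.9, -45, 5], "spin": 29.6, "hand": 0.35},
    {"translation": [-45.9, -45, 5], "spin": 29.6, "hand": 0.35},
    {"translation": [-45.9, -45, 5], "spin": 29.6, "hand": 0.35},
    {"translation": [-45.9, -45, 5], "spin": 29.6, "hand": 0.35},
    {"translation": [-45.9, -45, 5], "spin": 29.6, "hand": 0.35},
    {"translation": [-45.9, -45, 5], "spin": 29.6, "hand": 0.35},
    {"translation": [-45.9, -45, 5], "spin": 29.6, "hand": 0.35},
  ],
)

```text
time_s: 0.93
ee_pos: [406.2, -163.6, 222.0]
ee_rot: [-0.686, 0.727, 0.0, 0.0]
contact_force: [0.7, -0.8, 0.4]
grip_width: 29.9
```

```bash
python3 go.py -82 -24 150
```

```text
at plate [-139.8 -242.6] z 222.0 w 29.9 t 0.9333 | shift [-21.86  -5.76   7.2 ] spin -0.05 F [ 0.7 -0.8  0.4]
```

Call:
send_rows(
  increments=[
    {"translation": [-21.0, -5.5, 7], "spin": 0, "hand": 0.35},
    {"translation": [-21.0, -5.5, 7], "spin": 0, "hand": 0.35},
    {"translation": [-21.0, -5.5, 7], "spin": 0, "hand": 0.35},
    {"translation": [-21.0, -5.5, 7], "spin": 0, "hand": 0.35},
    {"translation": [-21.0, -5.5, 7], "spin": 0, "hand": 0.35},
    {"translation": [-21.0, -5.5, 7], "spin": 0, "hand": 0.35},
    {"translation": [-21.0, -5.5, 7], "spin": 0, "hand": 0.35},
    {"translation": [-21.0, -5.5, 7], "spin": 0, "hand": 0.35},
  ],
)

```text
time_s: 1.6
ee_pos: [472.8, 41.8, 151.6]
ee_rot: [-0.688, 0.726, 0.001, -0.001]
contact_force: [-0.2, -0.5, 0.0]
grip_width: 30.0
```

```bash
python3 go.py -82 -24 42
```

```text
at plate [-85.1 -33.6] z 151.6 w 30.0 t 1.6 | shift [-0.96 -0.33 10.96] spin 0.18 F [-0.2 -0.5  0. ]
```

Call:
send_rows(
  increments=[
    {"translation": [-1.0, -0.2, 4], "spin": 0, "hand": 0.35},
    {"translation": [-1.0, -0.2, 8], "spin": 0, "hand": 0.35},
    {"translation": [-1.0, -0.2, 10], "spin": 0, "hand": 0.35},
    {"translation": [-1.0, -0.2, 11], "spin": 0, "hand": 0.35},
    {"translation": [-1.0, -0.2, 11.2], "spin": 0, "hand": 0.35},
    {"translation": [-1.0, -0.2, 11.2], "spin": 0, "hand": 0.35},
  ],
)

```text
time_s: 2.1
ee_pos: [475.9, 49.7, 40.4]
ee_rot: [-0.686, 0.728, 0.0, -0.0]
contact_force: [0.0, 0.6, -0.4]
grip_width: 29.9
```

```bash
python3 go.py 18 -22 40; python3 - <<'E'
from h import *
for n in("wrist",):
    c=capture(n); cv2.imwrite("pics/w1.png",c["img"][:,:,::-1])
c=capture("scene"); im=c["img"][110:270,170:370,::-1]; cv2.imwrite("pics/s1.png",cv2.resize(im,None,fx=3.5,fy=3.5,interpolation=cv2.INTER_CUBIC))
E
```

```text
at plate [-82.4 -25.6] z 40.4 w 29.9 t 2.1 | shift [ -0.37 -10.04   0.04] spin -0.1 F [ 0.   0.6 -0.4]
```

View pics/s1.png

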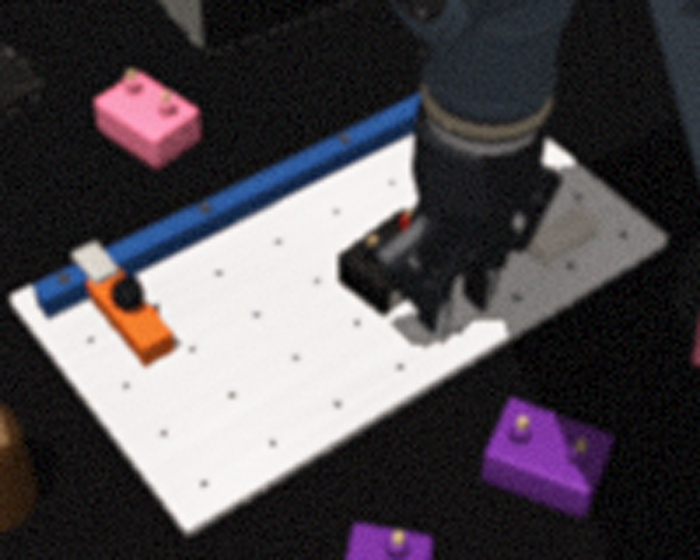

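Call:
send_rows(
  increments=[
    {"translation": [-0.3, -0.7, 0], "spin": 0, "hand": 0.35},
    {"translation": [-0.3, -1.1, 0], "spin": 0, "hand": 0.35},
    {"translation": [-0.3, -1.5, 0], "spin": 0, "hand": 0.35},
    {"translation": [-0.3, -1.8, 0], "spin": 0, "hand": 0.35},
    {"translation": [-0.3, -2.1, 0], "spin": 0, "hand": 0.35},
    {"translation": [-0.3, -2.4, 0], "spin": 0, "hand": 0.35},
    {"translation": [-0.3, -2.8, 0], "spin": 0, "hand": 0.35},
    {"translation": [-0.3, -3.2, 0], "spin": 0, "hand": 0.35},
    {"translation": [-0.3, -3.6, 0], "spin": 0, "hand": 0.35},
    {"translation": [-0.3, -4.0, 0], "spin": 0, "hand": 0.35},
  ],
)

```text
time_s: 3.03
ee_pos: [516.1, 51.4, 40.1]
ee_rot: [-0.686, 0.727, 0.0, -0.0]
contact_force: [-0.8, -0.0, 0.3]
grip_width: 29.5
```

```bash
python3 go.py 18 -22 40
```

```text
at plate [-42.4 -21.6] z 40.1 w 29.5 t 3.0333 | shift [ 0.04 -6.04  0.01] spin -0.01 F [-0.8 -0.   0.3]
```

Call:
send_rows(
  increments=[
    {"translation": [0, -0.5, 0], "spin": 0, "hand": 0.35},
    {"translation": [0, -1.0, 0], "spin": 0, "hand": 0.35},
    {"translation": [0, -1.5, 0], "spin": 0, "hand": 0.35},
    {"translation": [0, -2.0, 0], "spin": 0, "hand": 0.35},
    {"translation": [0, -2.5, 0], "spin": 0, "hand": 0.35},
    {"translation": [0, -3.0, 0], "spin": 0, "hand": 0.35},
    {"translation": [0, -3.5, 0], "spin": 0, "hand": 0.35},
    {"translation": [0, -4.0, 0], "spin": 0, "hand": 0.35},
    {"translation": [0, -4.5, 0], "spin": 0, "hand": 0.35},
    {"translation": [0, -4.9, 0], "spin": 0, "hand": 0.35},
  ],
)

```text
time_s: 3.87
ee_pos: [565.5, 48.5, 40.3]
ee_rot: [-0.686, 0.727, -0.0, 0.0]
contact_force: [-0.5, 0.1, -1.6]
grip_width: 29.6
```

```bash
python3 go.py 18 -22 40; python3 - <<'E'
from h import *
c=capture("top"); im=c["img"][130:230,200:360,::-1]; cv2.imwrite("pics/t2.png",cv2.resize(im,None,fx=5,fy=5,interpolation=cv2.INTER_CUBIC))
E
```

```text
at plate [  7.1 -21.6] z 40.3 w 29.6 t 3.8667 | shift [ 0.04 -1.09  0.03] spin -0.01 F [-0.5  0.1 -1.6]
```

View pics/t2.png

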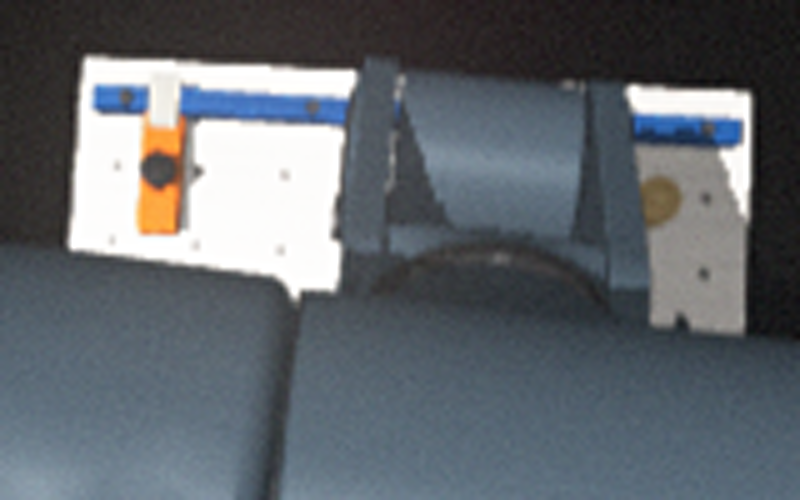

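The top view is hidden by the arm; the weight (655,200) is unmoved. I go on by force, slowly.

Call:
send_rows(
  increments=[
    {"translation": [0, -0.2, 0], "spin": 0, "hand": 0.35},
    {"translation": [0, -0.4, 0], "spin": 0, "hand": 0.35},
    {"translation": [0, -0.6, 0], "spin": 0, "hand": 0.35},
    {"translation": [0, -0.7, 0], "spin": 0, "hand": 0.35},
    {"translation": [0, -0.8, 0], "spin": 0, "hand": 0.35},
  ],
)

```text
time_s: 4.33
ee_pos: [572.8, 48.2, 40.2]
ee_rot: [-0.686, 0.727, 0.0, -0.0]
contact_force: [-1.8, 0.4, 1.0]
grip_width: 29.9
```

Call:
send_rows(
  increments=[
    {"translation": [0, -0.1, 0], "spin": 0, "hand": 0.35},
    {"translation": [0, -0.2, 0], "spin": 0, "hand": 0.35},
  ],
)

```text
time_s: 4.5
ee_pos: [574.5, 48.1, 40.3]
ee_rot: [-0.686, 0.727, 0.0, -0.0]
contact_force: [-1.8, 1.3, 1.1]
grip_width: 29.6
```

Call:
send_rows(
  increments=[
    {"translation": [0, -0.1, 0], "spin": 0, "hand": 0.35},
  ],
)

```text
time_s: 4.58
ee_pos: [575.7, 48.0, 40.2]
ee_rot: [-0.686, 0.727, 0.0, -0.0]
contact_force: [-0.9, -0.5, 1.2]
grip_width: 30.0
```

```bash
python3 go.py 18 -22 40
```

```text
at plate [ 17.3 -21.5] z 40.2 w 30.0 t 4.5833 | shift [ 0.05 -0.07  0.02] spin -0.01 F [-0.9 -0.5  1.2]
```

Call:
send_rows(
  increments=[
    {"translation": [0, -0.1, 0], "spin": 0, "hand": 0.35},
    {"translation": [0, -0.2, 0], "spin": 0, "hand": 0.35},
  ],
)

```text
time_s: 4.75
ee_pos: [577.1, 47.9, 40.2]
ee_rot: [-0.686, 0.727, 0.001, -0.001]
contact_force: [-3.8, 0.4, 2.8]
grip_width: 29.7
```

Call:
send_rows(
  increments=[
    {"translation": [0, -0.1, 0], "spin": 0, "hand": 0.35},
  ],
)

```text
time_s: 4.83
ee_pos: [577.2, 47.9, 40.1]
ee_rot: [-0.686, 0.727, 0.001, -0.001]
contact_force: [-5.7, -0.6, 4.5]
grip_width: 29.7
```

```bash
python3 go.py 18 -22 40; python3 - <<'E'
from h import *
c=capture("scene"); im=c["img"][110:270,170:370,::-1]; cv2.imwrite("pics/s2.png",cv2.resize(im,None,fx=3.5,fy=3.5,interpolation=cv2.INTER_CUBIC))
E
```

```text
at plate [ 18.7 -21.5] z 40.1 w 29.7 t 4.8333 | shift [0.05 0.07 0.01] spin -0.0 F [-5.7 -0.6  4.5]
```

View pics/s2.png

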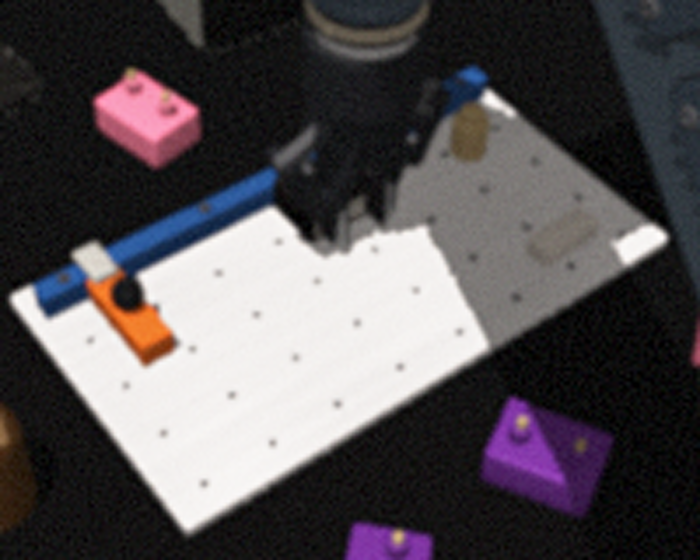

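Fence contact felt (−5.7 N, TCP at plate x 18.7, expected 18). Back off and go round to the right end.

Call:
send_rows(
  increments=[
    {"translation": [0, 0.7, 0], "spin": 0, "hand": 0.35},
    {"translation": [0, 2, 0], "spin": 0, "hand": 0.35},
    {"translation": [0, 2.2, -3], "spin": 0, "hand": 0.35},
    {"translation": [0, 2.2, -7], "spin": 0, "hand": 0.2},
    {"translation": [2, 1, -8], "spin": 0, "hand": 0},
    {"translation": [5, -1.5, -8], "spin": 0, "hand": 0},
    {"translation": [7.2, -3.8, -8], "spin": 0, "hand": 0},
    {"translation": [7.2, -3.8, -8], "spin": 0, "hand": 0},
    {"translation": [7.2, -3.8, -8], "spin": 0, "hand": 0},
  ],
)

```text
time_s: 5.63
ee_pos: [614.5, -28.1, 120.6]
ee_rot: [-0.685, 0.728, -0.002, 0.001]
contact_force: [-0.7, 0.5, -0.2]
grip_width: 0.0
```

```bash
python3 go.py 54 -92 40; python3 - <<'E'
from h import *
c=capture("scene"); im=c["img"][110:270,170:370,::-1]; cv2.imwrite("pics/s3.png",cv2.resize(im,None,fx=3.5,fy=3.5,interpolation=cv2.INTER_CUBIC))
E
```

```text
at plate [ 60.4 -95.3] z 120.6 w 0.0 t 5.6333 | shift [-0.33  0.68  8.05] spin -0.15 F [-0.7  0.5 -0.2]
```

View pics/s3.png

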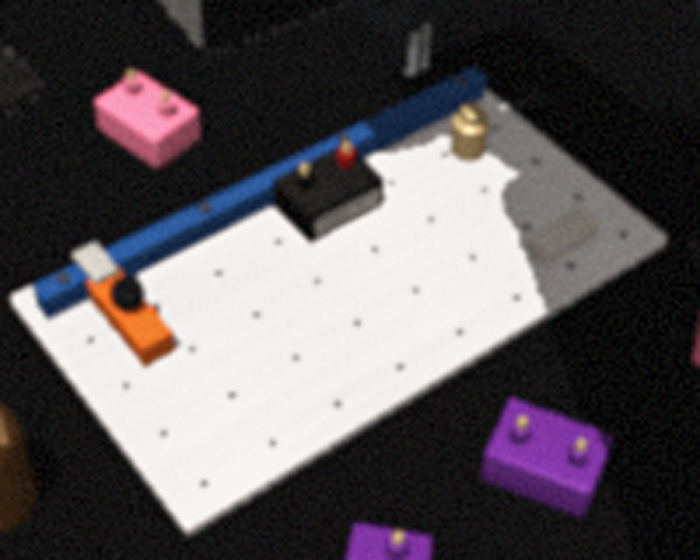

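The block lies flush to the fence; corners near (312,238) and (382,187).

```bash
python3 - <<'E'
from res import *
c=np.load("scene.npy",allow_pickle=True).item()
for a,b,z in((312,240,10),(382,190,10),(312,213,40),(382,168,40),(275,180,40)): print(w2p(ray(c,170+(a+.5)/3.5-.5,110+(b+.5)/3.5-.5,z)).round(1),z)
E
```

```text
[34.1  5.2] 10
[ 44.3 -64.8] 10
[31.9  7.2] 40
[ 38.5 -58.5] 40
[72.6  9.2] 40
```

Call:
send_rows(
  increments=[
    {"translation": [-0.3, 0.7, 0], "spin": 0, "hand": 0},
    {"translation": [-0.3, 0.7, 3], "spin": 0, "hand": 0},
    {"translation": [-0.3, 0.7, 6], "spin": 0, "hand": 0},
    {"translation": [-0.3, 0.7, 7.8], "spin": 0, "hand": 0},
    {"translation": [-0.3, 0.7, 8.0], "spin": 0, "hand": 0},
  ],
)

```text
time_s: 6.1
ee_pos: [601.3, -20.7, 36.6]
ee_rot: [-0.687, 0.727, 0.004, -0.003]
contact_force: [-0.6, 0.8, -0.5]
grip_width: 0.1
```

```bash
python3 go.py 54 -72 40
```

```text
at plate [ 46.8 -88.6] z 36.6 w 0.1 t 6.1 | shift [-1.66 -0.72 -0.35] spin 0.08 F [-0.6  0.8 -0.5]
```

Call:
send_rows(
  increments=[
    {"translation": [0, -0.6, 0], "spin": 0, "hand": 0},
    {"translation": [-0.5, -0.7, 0], "spin": 0, "hand": 0},
    {"translation": [-0.9, -0.7, 0], "spin": 0, "hand": 0},
    {"translation": [-1.2, -0.7, 0], "spin": 0, "hand": 0},
    {"translation": [-1.5, -0.7, 0], "spin": 0, "hand": 0},
    {"translation": [-1.8, -0.7, 0], "spin": 0, "hand": 0},
    {"translation": [-2.2, -0.7, 0], "spin": 0, "hand": 0},
    {"translation": [-2.6, -0.7, 0], "spin": 0, "hand": 0},
    {"translation": [-3.0, -0.7, 0], "spin": 0, "hand": 0},
  ],
)

```text
time_s: 6.85
ee_pos: [614.7, 6.6, 40.6]
ee_rot: [-0.686, 0.727, -0.0, 0.0]
contact_force: [-0.1, -1.7, 1.3]
grip_width: 0.2
```

```bash
python3 go.py 54 40 40
```

```text
at plate [ 58.6 -60.6] z 40.6 w 0.2 t 6.85 | shift [-10.06   0.46   0.05] spin -0.0 F [-0.1 -1.7  1.3]
```

Call:
send_rows(
  increments=[
    {"translation": [0.5, 0, 0], "spin": 0, "hand": 0},
    {"translation": [0.5, 0.5, 0], "spin": 0, "hand": 0},
    {"translation": [0.3, 0.5, 0], "spin": 0, "hand": 0},
    {"translation": [0, 0.5, 0], "spin": 0, "hand": 0},
    {"translation": [-0.4, 0.5, 0], "spin": 0, "hand": 0},
    {"translation": [-0.9, 0.5, 0], "spin": 0, "hand": 0},
    {"translation": [-1.4, 0.5, 0], "spin": 0, "hand": 0},
    {"translation": [-1.9, 0.5, 0], "spin": 0, "hand": 0},
    {"translation": [-2.4, 0.5, 0], "spin": 0, "hand": 0},
    {"translation": [-2.9, 0.5, 0], "spin": 0, "hand": 0},
  ],
)

```text
time_s: 7.68
ee_pos: [610.9, 36.6, 40.1]
ee_rot: [-0.686, 0.727, 0.0, -0.0]
contact_force: [-0.7, -0.9, 0.1]
grip_width: 0.1
```

Call:
send_rows(
  increments=[
    {"translation": [-0.5, 0, 0], "spin": 0, "hand": 0},
    {"translation": [-1.0, 0, 0], "spin": 0, "hand": 0},
    {"translation": [-1.5, 0, 0], "spin": 0, "hand": 0},
    {"translation": [-2.0, 0, 0], "spin": 0, "hand": 0},
    {"translation": [-2.5, 0, 0], "spin": 0, "hand": 0},
    {"translation": [-3.0, 0, 0], "spin": 0, "hand": 0},
    {"translation": [-3.4, 0, 0], "spin": 0, "hand": 0},
    {"translation": [-3.8, 0, 0], "spin": 0, "hand": 0},
  ],
)

```text
time_s: 8.35
ee_pos: [613.5, 74.3, 40.3]
ee_rot: [-0.686, 0.727, -0.0, 0.0]
contact_force: [-0.4, -0.4, -0.5]
grip_width: 0.3
```

```bash
python3 go.py 54 52 40;  python3 - <<'E'
from h import *
c=capture("scene"); im=c["img"][110:270,120:320,::-1]; cv2.imwrite("pics/s4.png",cv2.resize(im,None,fx=3.5,fy=3.5,interpolation=cv2.INTER_CUBIC))
E
```

```text
at plate [53.4  6.9] z 40.3 w 0.3 t 8.35 | shift [-4.51 -0.05  0.03] spin -0.0 F [-0.4 -0.4 -0.5]
```

View pics/s4.png

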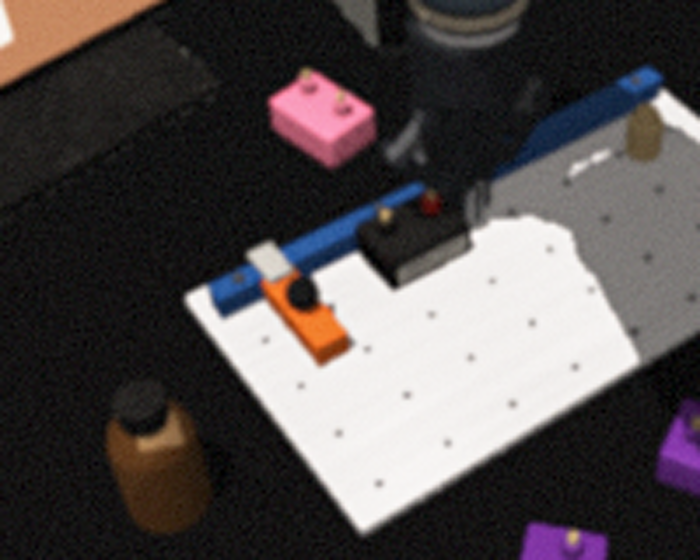

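Block (410,240) slides along the fence, still flush. Continue toward the stop.

Call:
send_rows(
  increments=[
    {"translation": [-0.5, 0, 0], "spin": 0, "hand": 0},
    {"translation": [-1.0, 0, 0], "spin": 0, "hand": 0},
    {"translation": [-1.5, 0, 0], "spin": 0, "hand": 0},
    {"translation": [-2.0, 0, 0], "spin": 0, "hand": 0},
    {"translation": [-2.4, 0, 0], "spin": 0, "hand": 0},
    {"translation": [-2.8, 0, 0], "spin": 0, "hand": 0},
    {"translation": [-3.2, 0, 0], "spin": 0, "hand": 0},
    {"translation": [-3.5, 0, 0], "spin": 0, "hand": 0},
    {"translation": [-3.7, 0, 0], "spin": 0, "hand": 0},
  ],
)

```text
time_s: 9.15
ee_pos: [615.6, 111.2, 40.3]
ee_rot: [-0.686, 0.727, -0.0, 0.0]
contact_force: [-0.4, -1.9, 0.3]
grip_width: -0.1
```

Call:
send_rows(
  increments=[
    {"translation": [-0.1, 0, 0], "spin": 0, "hand": 0},
    {"translation": [-0.2, 0, 0], "spin": 0, "hand": 0},
    {"translation": [-0.3, 0, 0], "spin": 0, "hand": 0},
  ],
)

```text
time_s: 9.4
ee_pos: [615.7, 113.6, 40.3]
ee_rot: [-0.686, 0.727, -0.0, -0.0]
contact_force: [-0.6, -1.9, 1.6]
grip_width: 0.1
```

Call:
send_rows(
  increments=[
    {"translation": [-0.1, 0, 0], "spin": 0, "hand": 0},
    {"translation": [-0.2, 0, 0], "spin": 0, "hand": 0},
  ],
)

```text
time_s: 9.57
ee_pos: [615.8, 115.6, 40.3]
ee_rot: [-0.686, 0.727, -0.0, 0.0]
contact_force: [0.6, -1.5, -0.6]
grip_width: -0.2
```

```bash
python3 go.py 54 52 40
```

```text
at plate [53.4 48.3] z 40.3 w -0.2 t 9.5667 | shift [-0.37 -0.06  0.03] spin -0.02 F [ 0.6 -1.5 -0.6]
```

Call:
send_rows(
  increments=[
    {"translation": [-0.1, 0, 0], "spin": 0, "hand": 0},
    {"translation": [-0.2, 0, 0], "spin": 0, "hand": 0},
  ],
)

```text
time_s: 9.73
ee_pos: [615.9, 117.7, 40.3]
ee_rot: [-0.686, 0.727, -0.0, -0.0]
contact_force: [0.0, -1.4, 1.1]
grip_width: 0.2
```

Call:
send_rows(
  increments=[
    {"translation": [-0.1, 0, 0], "spin": 0, "hand": 0},
    {"translation": [-0.2, 0, 0], "spin": 0, "hand": 0},
  ],
)

```text
time_s: 9.9
ee_pos: [616.1, 119.8, 40.3]
ee_rot: [-0.686, 0.727, -0.0, 0.0]
contact_force: [-0.0, -1.2, 0.9]
grip_width: 0.2
```

Call:
send_rows(
  increments=[
    {"translation": [-0.1, 0, 0], "spin": 0, "hand": 0},
  ],
)

```text
time_s: 9.98
ee_pos: [616.1, 120.8, 40.3]
ee_rot: [-0.686, 0.727, -0.0, 0.0]
contact_force: [-0.5, -1.1, 0.9]
grip_width: -0.2
```

Call:
send_rows(
  increments=[
    {"translation": [-0.1, 0, 0], "spin": 0, "hand": 0},
  ],
)

```text
time_s: 10.07
ee_pos: [616.2, 121.8, 40.3]
ee_rot: [-0.686, 0.727, -0.0, -0.0]
contact_force: [-1.1, -1.3, 0.4]
grip_width: -0.2
```

```bash
python3 go.py 54 52 40
```

```text
at plate [53.4 54.5] z 40.3 w -0.2 t 10.0667 | shift [ 0.25 -0.06  0.03] spin -0.01 F [-1.1 -1.3  0.4]
```

Call:
send_rows(
  increments=[
    {"translation": [-0.1, 0, 0], "spin": 0, "hand": 0},
  ],
)

```text
time_s: 10.15
ee_pos: [616.2, 122.8, 40.3]
ee_rot: [-0.686, 0.727, -0.0, -0.0]
contact_force: [-0.3, -2.5, 0.8]
grip_width: -0.1
```

Call:
send_rows(
  increments=[
    {"translation": [-0.1, 0, 0], "spin": 0, "hand": 0},
  ],
)

```text
time_s: 10.23
ee_pos: [616.1, 123.0, 40.3]
ee_rot: [-0.687, 0.727, -0.0, -0.001]
contact_force: [-0.8, -7.5, 2.5]
grip_width: 0.1
```

Call:
send_rows(
  increments=[
    {"translation": [-0.1, 0, 0], "spin": 0, "hand": 0},
  ],
)

```text
time_s: 10.32
ee_pos: [616.1, 123.1, 40.3]
ee_rot: [-0.687, 0.727, -0.001, -0.001]
contact_force: [-0.7, -11.3, 1.4]
grip_width: -0.0
```

```bash
python3 go.py 54 52 40;  python3 - <<'E'
from h import *
c=capture("scene"); im=c["img"][150:240,160:280,::-1]; cv2.imwrite("pics/s5.png",cv2.resize(im,None,fx=6,fy=6,interpolation=cv2.INTER_CUBIC))
E
```

```text
at plate [53.3 55.7] z 40.3 w -0.0 t 10.3167 | shift [ 0.37 -0.07  0.03] spin 0.09 F [ -0.7 -11.3   1.4]
```

View pics/s5.png

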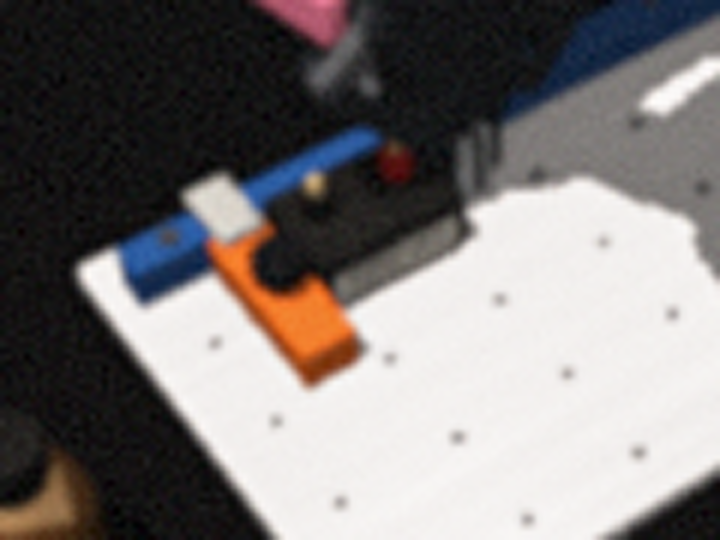

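Stop contact felt (−11 N) and seen. Now a final two-finger press to the fence: back off, rise, go round.

Call:
send_rows(
  increments=[
    {"translation": [0.5, 0, 0], "spin": 0, "hand": 0},
    {"translation": [1.7, 0, 0], "spin": 0, "hand": 0},
    {"translation": [1.9, 0, -2], "spin": 0, "hand": 0},
    {"translation": [1.9, 0, -6], "spin": 0, "hand": 0},
    {"translation": [1.9, 0.5, -8], "spin": 0, "hand": 0.2},
    {"translation": [0, 3, -8], "spin": 0, "hand": 0.35},
    {"translation": [-3, 5.8, -8], "spin": 0, "hand": 0.35},
    {"translation": [-3.6, 5.8, -8], "spin": 0, "hand": 0.35},
    {"translation": [-3.6, 5.8, -8], "spin": 0, "hand": 0.35},
    {"translation": [-3.6, 5.8, -8], "spin": 0, "hand": 0.35},
  ],
)

```text
time_s: 11.2
ee_pos: [560.9, 164.1, 120.3]
ee_rot: [-0.687, 0.727, -0.0, 0.0]
contact_force: [0.3, -0.3, 0.6]
grip_width: 29.6
```

```bash
python3 go.py -4 96 40
```

```text
at plate [-4.2 93.6] z 120.3 w 29.6 t 11.2 | shift [-0.24 -0.02  8.03] spin 0.06 F [ 0.3 -0.3  0.6]
```

Call:
send_rows(
  increments=[
    {"translation": [0, 0, 3], "spin": 0, "hand": 0.35},
    {"translation": [0, 0, 6], "spin": 0, "hand": 0.35},
    {"translation": [0, 0, 7.8], "spin": 0, "hand": 0.35},
    {"translation": [0, 0, 8], "spin": 0, "hand": 0.35},
    {"translation": [0, -0.5, 8], "spin": 0, "hand": 0.35},
    {"translation": [0, -1.0, 8], "spin": 0, "hand": 0.35},
    {"translation": [0, -1.4, 8], "spin": 0, "hand": 0.35},
    {"translation": [0, -1.7, 8], "spin": 0, "hand": 0.35},
    {"translation": [0, -1.9, 8], "spin": 0, "hand": 0.35},
  ],
)

```text
time_s: 11.95
ee_pos: [581.2, 162.9, 41.6]
ee_rot: [-0.686, 0.727, -0.001, 0.001]
contact_force: [-0.6, 0.3, -0.3]
grip_width: 29.7
```

Call:
send_rows(
  increments=[
    {"translation": [0, -0.1, 0], "spin": 0, "hand": 0.35},
    {"translation": [0, -0.2, 0], "spin": 0, "hand": 0.35},
  ],
)

```text
time_s: 12.12
ee_pos: [581.7, 162.9, 40.8]
ee_rot: [-0.686, 0.727, -0.0, 0.0]
contact_force: [0.4, 0.9, -0.2]
grip_width: 29.6
```

Call:
send_rows(
  increments=[
    {"translation": [0, -0.1, 0], "spin": 0, "hand": 0.35},
  ],
)

```text
time_s: 12.2
ee_pos: [582.4, 162.8, 40.5]
ee_rot: [-0.686, 0.727, -0.0, 0.0]
contact_force: [0.4, -0.1, 0.5]
grip_width: 29.9
```

Call:
send_rows(
  increments=[
    {"translation": [0, -0.1, 0], "spin": 0, "hand": 0.35},
  ],
)

```text
time_s: 12.28
ee_pos: [583.3, 162.8, 40.3]
ee_rot: [-0.686, 0.727, 0.0, -0.0]
contact_force: [-0.6, 0.7, 0.0]
grip_width: 29.8
```

```bash
python3 go.py 18.7 96 40
```

```text
at plate [18.2 93.5] z 40.3 w 29.8 t 12.2833 | shift [-0.25 -0.05  0.03] spin 0.0 F [-0.6  0.7  0. ]
```

Call:
send_rows(
  increments=[
    {"translation": [0, -0.1, 0], "spin": 0, "hand": 0.35},
  ],
)

```text
time_s: 12.37
ee_pos: [583.7, 162.7, 40.2]
ee_rot: [-0.686, 0.727, 0.001, -0.001]
contact_force: [-2.0, 0.3, 1.7]
grip_width: 30.0
```

Call:
send_rows(
  increments=[
    {"translation": [0, -0.1, 0], "spin": 0, "hand": 0.35},
  ],
)

```text
time_s: 12.45
ee_pos: [584.0, 162.7, 40.1]
ee_rot: [-0.686, 0.727, 0.001, -0.001]
contact_force: [-3.8, 0.5, 3.8]
grip_width: 30.1
```

Call:
send_rows(
  increments=[
    {"translation": [0, -0.1, 0], "spin": 0, "hand": 0.35},
  ],
)

```text
time_s: 12.53
ee_pos: [584.0, 162.7, 40.0]
ee_rot: [-0.686, 0.727, 0.002, -0.002]
contact_force: [-7.2, -0.1, 5.0]
grip_width: 29.6
```

```bash
python3 go.py 18.7 96 40
```

```text
at plate [18.9 93.4] z 40.0 w 29.6 t 12.5333 | shift [-0.26  0.02 -0.  ] spin -0.0 F [-7.2 -0.1  5. ]
```

Seated at the fence (same TCP x as before). Back off, rise, and move aside for a check.

Call:
send_rows(
  increments=[
    {"translation": [0, 0.6, 0], "spin": 0, "hand": 0.35},
    {"translation": [0, 2.5, 0], "spin": 0, "hand": 0.35},
    {"translation": [0, 3, -4], "spin": 0, "hand": 0.35},
    {"translation": [0, 3, -8], "spin": 0, "hand": 0.35},
    {"translation": [0, 4, -12], "spin": 0, "hand": 0.35},
    {"translation": [0, 5, -16], "spin": 0, "hand": 0.35},
    {"translation": [4, 6, -18], "spin": 0, "hand": 0.35},
    {"translation": [8, 6, -18], "spin": 0, "hand": 0.35},
    {"translation": [12, 8, -18], "spin": 0, "hand": 0.35},
    {"translation": [16, 8, -18], "spin": 0, "hand": 0.35},
  ],
)

```text
time_s: 13.37
ee_pos: [495.3, 9.8, 221.0]
ee_rot: [-0.687, 0.727, -0.0, 0.0]
contact_force: [-0.8, -0.1, -1.0]
grip_width: 29.9
```

Call:
send_rows(
  increments=[
    {"translation": [4, 0.5, 0], "spin": 0, "hand": 0.35},
    {"translation": [8, 1, 0], "spin": 0, "hand": 0.35},
    {"translation": [12, 2, 0], "spin": 0, "hand": 0.35},
    {"translation": [16, 3, 0], "spin": 0, "hand": 0.35},
    {"translation": [20, 4, 0], "spin": 0, "hand": 0.35},
    {"translation": [24, 5, 0], "spin": 0, "hand": 0.35},
    {"translation": [28, 6, 0], "spin": 0, "hand": 0.35},
    {"translation": [32, 7, 0], "spin": 0, "hand": 0.35},
    {"translation": [36, 7, 0], "spin": 0, "hand": 0.35},
    {"translation": [38, 7, 0], "spin": 0, "hand": 0.35},
  ],
)

```text
time_s: 14.2
ee_pos: [405.4, -371.0, 220.7]
ee_rot: [-0.685, 0.728, -0.003, -0.001]
contact_force: [0.9, 0.3, -0.6]
grip_width: 30.1
```

```bash
python3 - <<'E'
from res import *
c=capture("top"); np.save("top2.npy",c,allow_pickle=True); im=c["img"][130:230,200:360,::-1]; cv2.imwrite("pics/t6.png",cv2.resize(im,None,fx=5,fy=5,interpolation=cv2.INTER_CUBIC))
d=np.load("top.npy",allow_pickle=True).item()
# shift of bystanders by phase correlation
for n,(u,v,h) in {"weight":(332,169,8),"spacer":(327,208,9),"bottle":(184,180,14)}.items():
    g=[cv2.cvtColor(q["img"],cv2.COLOR_RGB2GRAY)[v-h:v+h,u-h:u+h].astype(np.float32) for q in(d,c)]
    print(n,cv2.phaseCorrelate(*g))
o=get_obs();print(o["time_s"],o["ee_pos"].round(),o["contact_force"].round(1),o["dq"].round(3))
E
```

```text
weight ((0.07374683362081225, 0.21374808619657948), 1.0252962473314255)
spacer ((0.13908041157521822, -0.04714391063632917), 1.0049690092787331)
bottle ((-0.05523897960729762, -0.07224285446519474), 1.0171736876169841)
14.25 [ 406. -374.  221.] [ 0.9 -3.   0.5] [ 0.055 -0.026  0.056  0.029 -0.007  0.061]
```

View pics/t6.png

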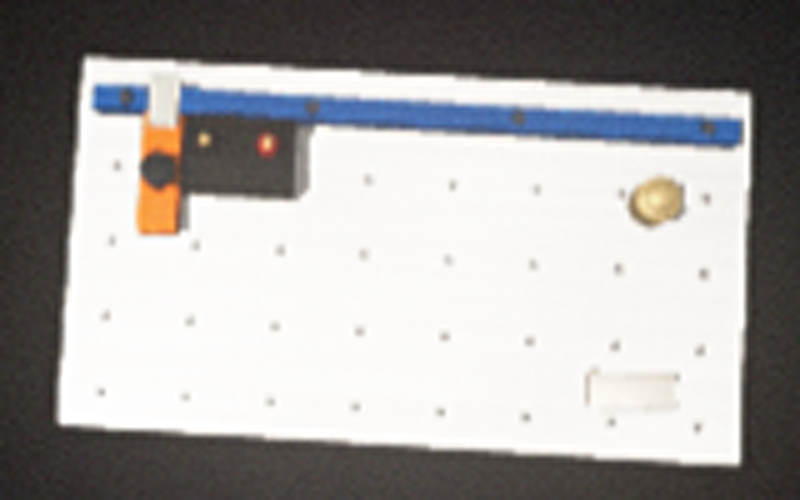

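The block sits in the corner of fence and stop, and the bystanders are unmoved (≤0.25 px). One subpixel check of squareness before handing in.

```bash
python3 - <<'E'
from res import *
c=np.load("top2.npy",allow_pickle=True).item(); V=c["img"].max(2).astype(float)
P=[]
for u in range(240,258):
    v=next(v for v in range(164,176) if V[v,u]<170<=V[v+1,u]); s=v+(170-V[v,u])/(V[v+1,u]-V[v,u]); P.append(w2p(ray(c,u,s,40)))
P=np.array(P); k=np.polyfit(P[:,1],P[:,0],1); print("near edge slope vs plate",k[0].round(4),"x mean",P[:,0].mean().round(1))
E=[]
for v in range(157,166):
    r=V[v]; u=next(u for u in range(252,266) if r[u]<120<=r[u+1]); E.append(w2p(ray(c,u+.5,v,40)))
print("right end y",np.array(E)[:,1].mean().round(1))
E
```

```text
near edge slope vs plate 0.0082 x mean 26.7
right end y 67.5
```

Call:
send_rows(
  increments=[
    {"translation": [0, 0, 0], "spin": 0, "hand": 0.35},
    {"translation": [0, 0, 0], "spin": 0, "hand": 0.35},
    {"translation": [0, 0, 0], "spin": 0, "hand": 0.35},
    {"translation": [0, 0, 0], "spin": 0, "hand": 0.35},
  ],
)

```text
time_s: 14.58
ee_pos: [405.9, -363.4, 220.2]
ee_rot: [-0.687, 0.727, 0.0, 0.0]
contact_force: [-0.1, 0.0, -0.9]
grip_width: 29.9
```

```bash
python3 -c "
from cell import *
print(finish_job())"
```

```text
the job is handed in; nothing more can be done
None
```

I pushed the black resistor block flat against the blue fence, slid it along to the orange stop, and pressed it to the fence once more. The hand then rose and moved well clear, and I handed the job in at about 14.6 s.

**Force:** Contact was felt at the fence (about 6 N, then 7 N on the last press, both within 0.2 mm of the same tool position) and at the stop (11 N). All are below the 35 N limit.

**Position:** In the last top picture the long side is square to the plate within 0.01 rad. The free end is at plate y 67.5 mm, where about 67 mm was expected.

**Other objects:** The weight, spacer and bottle moved by no more than 0.25 px, well under 1 mm, between the first and last top pictures.

**One disagreement:** The picture puts the block's near edge at plate x 26.7 mm instead of 29 mm. I put this down to the 2 mm calibration error and the shaded edge, because the block had been felt pressed against the fence and no gap was visible.

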